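Nest the silver beakers

ROBOT

A 7-joint arm with a two-finger parallel gripper is mounted at the origin on the work surface. World frame = base frame: x ahead of the robot, y to its left, z up, the work surface at z = 0. Lengths are in m, angles in rad, forces in N, time in s.
With the tool pointing down it reaches from about 0.4 to 0.85 m from the base axis. Payload 10.4 kg.
Tool frame: the origin (TCP) lies where the fingers leave the gripper's body, on its centre line; the fingertips stand 73 mm ahead of it and the grasp point (between the pads) lies 54 mm ahead of it; z points along the fingers, y is the line along which they close (so a half turn about z gives the same grasp; the last joint's range is limited). The gripper opens to 85 mm and grips with 20 to 120 N. Pads are 22 mm wide; open, the fingers measure 114 mm over their backs; the gripper's body (76 mm by 85 mm) begins 54 mm behind the grasp point. The pads swing forward as they close: fully open they stand 13 mm farther back than shut.
Start: joints at [-1.251, 0.332, -0.065, 1.46, 0.022, 1.35, -0.088], TCP at [0.21, 0.589, 0.304] pointing down, gripper open.
Joint ranges: [-2.6, 2.6], [-0.5, 2.12], [-1.47, 1.34], [0.16, 2.42], [-1.27, 4.41], [0.06, 2.06], [-2.6, 2.6]. Speed limits (rad/s): [2.22, 2.22, 2.79, 2.79, 3.14, 3.14, 3.14].

INTERFACE

Orientations are given as [roll, pitch, yaw] about the fixed x, y, z axes, in that order (R = Rz(yaw) Ry(pitch) Rx(roll)).
In Python, from rig import robot, viewer gives the robot as it stands. The module is installed in compiled form; this text tells all that it offers.
- The arm moves only by the shell command python3 -m pendant 'ROWS' [FORCE]. ROWS is text: rows parted by semicolons, each of 7 numbers parted by spaces: the turn, a rotation vector about the tool's x, y, z as a fraction of full scale, then the shift along the tool's x, y, z as a fraction of full scale, then the opening, from 0 (shut) to 1 (fully open). A call has 1 to 20 rows; each row shifts and turns the commanded pose from where the row before left it, along the tool's axes as they then stand; what a row does not reach is not made up. Full scale, the value 1, is 15 cm for a shift and 0.1 rad for a turn. A row lasts 1/10 s, in which the tool goes at most 50 mm and 8.59 degrees, less where a joint would pass 70% of its speed; a pose out of reach is approached as far as the arm can. A call with a number of a shift or a turn outside -1 to 1 is refused whole. A call with a gripper value outside its range is refused whole. The fingers move at their own pace and stop on an object; FORCE is the grip in N (left out, the last holds). Time passes only in rows, so rows that do not move let the fingers close. It gives the time, the measured TCP pose, the force, the opening and the grip force at its end, in the units of the state.
- robot.read_state(): the state, without advancing time (a new reading comes with each control period).
- viewer.camera(name): name is "side" or "top"; returns the picture (480x640x3 uint8, blue, green, red); there is no depth.
- viewer.camera_info(name): a dict with "fx", "fy", "cx", "cy" (pixels), "D" ([k1, k2, p1, p2, k3] as OpenCV has them; the pictures are not rectified), "eye" and "rotation" of the camera in the world. Camera axes: x right, y up, looking along -z (the intrinsics and any distortion apply to the point x, -y, -z); pixel columns grow to the right and rows downward; lengths in m; the calibration is good to about 2 mm. A picture is of the moment at which its call begins. camera_info takes no time and is no camera call.
- robot.close_job(): hands the job in; it is judged then, once.
The state is a dict: "time_s": time; "joint_positions": joint angles; "qvel": joint speeds; "joint_torque": joint torques, N m; "ee_pos": TCP position; "orientation": TCP orientation; "force": force on the tool from outside, world axes, zero at the start; "wrist_torque": the same for the moment, N m; "grip_width": finger opening in m; "grip_force": force on a finger pad.
Only numpy, scipy, OpenCV 4.12 (cv2) and the standard library are available. Lean on these libraries where they do the work, as an engineer would, in place of code of your own. Each camera call takes 0.05 s, during which the arm holds its last target. There are 200 camera calls.

TASK

Pack the set of three plain handleless silver beakers on the silversmith's bench by nesting them in size order: the middle one inside the wide one, and the small one inside the middle one, each standing upright on the floor of the next, with the wide one still upright on the bench. Set them down gently instead of dropping them, and leave the tankard where it stands.

Things in the scene. Friction and masses are not known exactly. Their poses are not given: they have to be found in the camera images.
- large: The wide beaker of the set: a low, open, round silver bowl without handle or foot, loose on the bench. Outer diameter 100 mm at the base and 120 mm at the rim, 48 mm high, wall 3 mm, floor 5 mm thick. Origin at the centre of its underside; z up along its axis. Too wide to grip across.
- middle: The middle beaker: open, round, plain silver, no handle or foot. Outer diameter 60 mm at the base and 66 mm at the rim, 64 mm high, wall 3 mm, floor 5 mm thick, 0.11 to 0.22 kg. Origin at the centre of its underside; z up along its axis. Standing inside the wide beaker its rim stands 21 mm above the wide one's rim.
- small: The small beaker: slim, open, round, plain silver, no handle or foot. Outer diameter 36 mm at the base and 42 mm at the rim, 82 mm high, wall 3 mm, floor 5 mm thick, 0.07 to 0.14 kg. Origin at the centre of its underside; z up along its axis. Standing inside the middle beaker its rim stands 23 mm above the middle one's rim.
- tankard: Not part of the set: a straight round silver tankard with a side handle, 76 mm in diameter, 90 mm high. Origin at the centre of its underside; the handle reaches out to 70 mm along its own x. It stays where it is. Other bystanders on the bench within reach are no taller than 100 mm (a silver goblet on a stem is the tallest).
Mind the look-alikes: they are no part of the job. Leave any blue look-alike of the small alone. Leave any brown look-alike of the large alone.

How it is judged:
At the end, for the whole second after the job is handed in: Middle beaker on the wide one's floor (underside under 12 mm above the wide one's, centres within 25 mm), small one on the middle one's floor (under 12 mm, centres within 16 mm), wide one on the bench (under 10 mm); all upright within 9.7 degrees and at rest (under 0.03 m/s) (z of middle in the frame of large between 0 and 0.012 m and horizontal distance between middle and large below 0.025 m and z of small in the frame of middle between 0 and 0.012 m and horizontal distance between small and middle below 0.016 m and height (world z) of large below 0.01 m and angle between each of large, middle, small's own z axis and vertical below 0.17 rad and linear speed of each of large, middle, small below 0.03 m/s); the robot touches nothing.
It fails at once if the middle beaker is dropped (in free fall at more than 0.7 m/s, a fall of 25 mm) (linear speed of middle above 0.7 m/s and contact force between middle and anything else below 0.05 N).
It fails at once if the small beaker is dropped (in free fall at more than 0.7 m/s, a fall of 25 mm) (linear speed of small above 0.7 m/s and contact force between small and anything else below 0.05 N).
It fails at once if the tankard is pushed more than 30 mm or tipped more than 20 degrees (distance of tankard from where it was at the start of the episode above 0.03 m or angle between tankard's own z axis and vertical above 0.35 rad).
It also fails if it takes over 59 s, if anything falls off the work surface, if the arm or the gripper's body presses on something with over 40 N, if the wrist force passes 120 N, or if a joint passes its speed limit or range.

## Working session

There is one attempt and no reset: what is moved stays moved. The work goes in short steps, Python scripts to look and compute and a shell command to move; the robot and the scene stay as the last step left them, time stands still between calls to the robot, and variables do not carry over. Pictures are saved under pics/ and viewed, at most 10 in all, crops included, and the job is handed in when it is done.

```bash
mkdir -p pics
python3 - <<'E'
from rig import robot, viewer
import cv2
s=robot.read_state();print({k:s[k] for k in("time_s","ee_pos","orientation","grip_width","force")})
for n in("top","side"):
    i=viewer.camera_info(n);print(n,i)
    cv2.imwrite(f"pics/{n}0.png",viewer.camera(n))
E
```

```text
{'time_s': 0.0, 'ee_pos': array([0.20995446, 0.58837825, 0.30310023]), 'orientation': array([-3.14014314e+00,  6.70802019e-05,  2.79888016e+00]), 'grip_width': 0.08545540892450061, 'force': array([-0.2607059 , -0.35017563, -0.13406067])}
top {'fx': 541.9558026157075, 'fy': 541.9558026157075, 'cx': 324.3773972938811, 'cy': 232.34979534256365, 'D': array([-0.03644741,  0.        ,  0.        ,  0.        ,  0.        ]), 'eye': array([0.30328356, 0.00722511, 1.06742725]), 'rotation': array([ 0.2217055 , -0.00631571, -1.57443548])}
side {'fx': 598.4225826424222, 'fy': 598.4225826424222, 'cx': 316.82127496737223, 'cy': 243.42521657881568, 'D': array([0.03192662, 0.        , 0.        , 0.        , 0.        ]), 'eye': array([ 0.43425586, -0.92326628,  0.57882158]), 'rotation': array([ 1.04311986,  0.01005034, -0.08605374])}
```

View pics/top0.png

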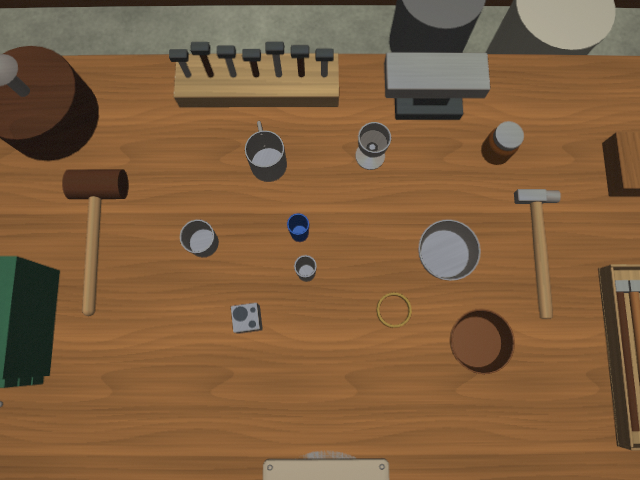

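View pics/side0.png

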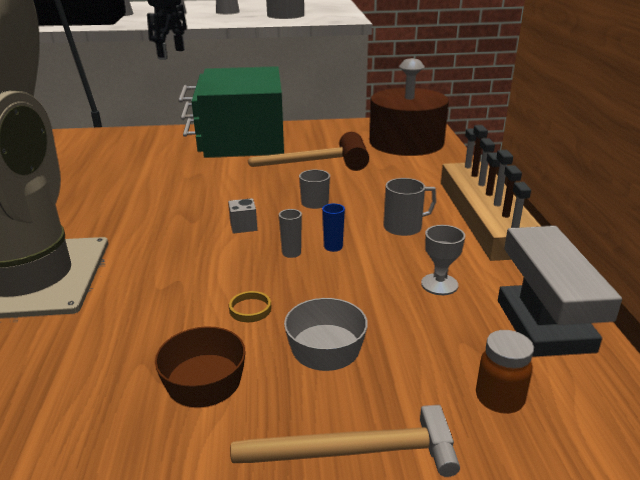

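The top view shows the silver candidates: wide bowl (449,250), middle beaker (198,237), small slim beaker (305,267) and tankard with handle (266,153). The look-alikes are the blue beaker (298,226) and the brown bowl (482,341). In the side view, the small is at (291,233), the middle at (315,188) and the large at (326,332). The three plain silver, handleless ones fit the description. Next I measure them in both views and enlarge one crop to confirm.

```bash
cat > h.py <<'E'
import numpy as np, cv2
from rig import robot, viewer
from scipy.spatial.transform import Rotation as R
from scipy.optimize import least_squares
def cast(n,px,z):
    i=viewer.camera_info(n); K=np.array([[i['fx'],0,i['cx']],[0,i['fy'],i['cy']],[0,0,1]])
    u=cv2.undistortPoints(np.float64(px).reshape(-1,1,2),K,i['D'])[:,0]
    d=np.c_[u[:,0],-u[:,1],-np.ones(len(u))]@R.from_euler('xyz',i['rotation']).as_matrix().T
    return i['eye']+d*((z-i['eye'][2])/d[:,2])[:,None]
def rim(n,img,seed,z,r,blue=False):
    hsv=cv2.cvtColor(img,cv2.COLOR_BGR2HSV)
    m=((hsv[...,0]>90)&(hsv[...,1]>120) if blue else hsv[...,1]<80).astype(np.uint8)
    c=[c for c in cv2.findContours(m,cv2.RETR_EXTERNAL,cv2.CHAIN_APPROX_NONE)[0] if cv2.pointPolygonTest(c,seed,False)>=0]
    if not c: return None
    c=c[0]; p=cast(n,c[:,0],z)[:,:2]; e=viewer.camera_info(n)['eye'][:2]
    ctr=p.mean(0)
    for _ in range(5):
        a=(ctr-e)/np.linalg.norm(ctr-e); q=p[(p-ctr)@a>0.1*r]
        f=least_squares(lambda x:np.hypot(*(q-x[:2]).T)-x[2],[*ctr,r],loss='soft_l1',f_scale=.001); ctr=f.x[:2]
    return ctr.round(4), 'r',round(f.x[2],4),'want',r,'rms',round(float(np.sqrt(np.mean(f.fun**2))),4),cv2.boundingRect(c)
E
python3 - <<'E'
from h import *
T=viewer.camera('top');S=viewer.camera('side')
for nm,t,s,z,r,b in [('large',(449,250),(326,332),.048,.06,0),('middle',(200,240),(315,190),.064,.033,0),('small',(305,270),(291,235),.082,.021,0),('tankard',(266,158),(403,208),.09,.038,0),('blue',(298,230),(333,230),.082,.021,1),('goblet',(374,136),(443,245),.1,.03,0)]:
    print(nm,'top',rim('top',T,t,z,r,b));print('   side',rim('side',S,s,z,r,b))
c=cv2.resize(T[190:310,160:320],None,fx=5,fy=5); cv2.imwrite('pics/crop.png',c)
E
```

```text
large top (array([ 0.499 , -0.2397]), 'r', np.float64(0.0589), 'want', 0.06, 'rms', 0.0006, (418, 220, 63, 61))
   side (array([ 0.5004, -0.2397]), 'r', np.float64(0.059), 'want', 0.06, 'rms', 0.0006, (284, 298, 83, 72))
middle top (array([0.5238, 0.2433]), 'r', np.float64(0.0314), 'want', 0.033, 'rms', 0.0006, (180, 219, 38, 38))
   side (array([0.5238, 0.2411]), 'r', np.float64(0.0323), 'want', 0.033, 'rms', 0.0012, (299, 170, 31, 38))
small top (array([0.4625, 0.0362]), 'r', np.float64(0.0201), 'want', 0.021, 'rms', 0.0005, (294, 255, 23, 26))
   side (array([0.4633, 0.036 ]), 'r', np.float64(0.0202), 'want', 0.021, 'rms', 0.001, (279, 209, 23, 48))
tankard top (array([0.693 , 0.1167]), 'r', np.float64(0.0348), 'want', 0.038, 'rms', 0.0065, (245, 121, 42, 61))
   side (array([0.6902, 0.111 ]), 'r', np.float64(0.0407), 'want', 0.038, 'rms', 0.0036, (384, 178, 52, 57))
blue top (array([0.5414, 0.0503]), 'r', np.float64(0.0199), 'want', 0.021, 'rms', 0.0004, (287, 214, 22, 27))
   side (array([0.5423, 0.0487]), 'r', np.float64(0.021), 'want', 0.021, 'rms', 0.0011, (322, 204, 23, 47))
goblet top (array([ 0.7083, -0.0954]), 'r', np.float64(0.0307), 'want', 0.03, 'rms', 0.0005, (355, 122, 36, 48))
   side (array([ 0.7093, -0.0957]), 'r', np.float64(0.0311), 'want', 0.03, 'rms', 0.0008, (422, 225, 43, 70))
```

View pics/crop.png

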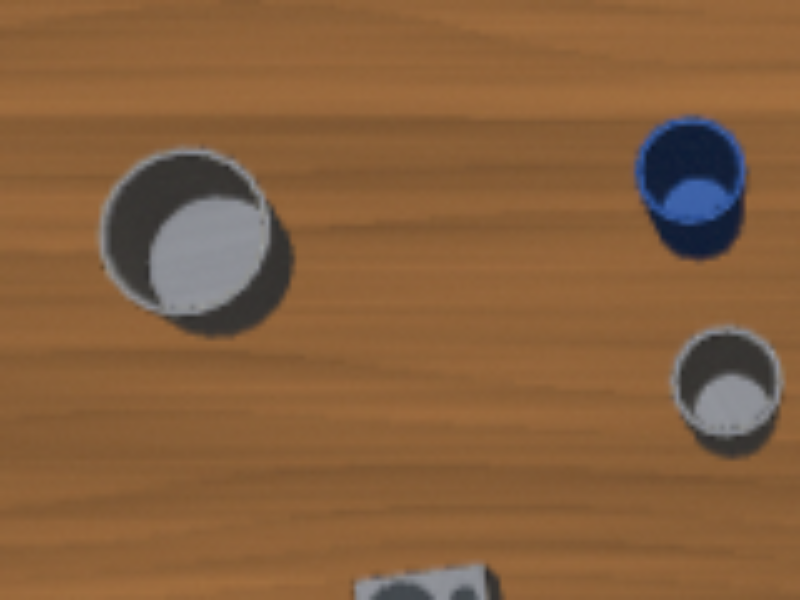

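The crop shows plain silver middle at crop (185,232) and small at (728,382). The blue look-alike is at (690,170). Both views agree to about 2 mm and the radii match the sizes given. I now turn the tool to yaw π, so that tool x = -X, y = +Y and z = -Z, and go above the middle.

```bash
python3 -m pendant '0 0 -1 0 0 0 1;0 0 -1 0 0 0 1;0 0 -1 0 0 0 1;0 0 -0.43 0 0 0 1;0 0 0 -0.174 -0.192 0 1;0 0 0 -0.174 -0.192 0 1;0 0 0 -0.174 -0.192 0 1;0 0 0 -0.174 -0.192 0 1;0 0 0 -0.174 -0.192 0 1;0 0 0 -0.174 -0.192 0 1;0 0 0 -0.174 -0.192 0 1;0 0 0 -0.174 -0.192 0 1;0 0 0 -0.174 -0.192 0 1;0 0 0 -0.174 -0.192 0 1;0 0 0 -0.174 -0.192 0 1;0 0 0 -0.174 -0.192 0 1;0 0 0 0 0 0 1' 30
```

```text
time_s: 1.9
ee_pos: [0.5266, 0.2375, 0.3038]
orientation: [-3.139, 0.001, 3.134]
force: [-1.0, -0.6, -0.0]
grip_width: 0.0856
grip_force: 0.0
```

```bash
python3 -m pendant '0 0 0 0.02 0.033 0.2 1;0 0 0 0 0 0.25 1;0 0 0 0 0 0.25 1;0 0 0 0 0 0.25 1;0 0 0 0 0 0.2 1;0 0 0 0 0 0.1 1;0 0 0 0 0 0 1;0 0 0 0 0 0 1'
python3 - <<'E'
from h import *
S=viewer.camera('side');T=viewer.camera('top')
a=cv2.resize(S[80:230,235:385],None,fx=4,fy=4);b=cv2.resize(T[160:310,120:170+0],None,fx=4,fy=4)
cv2.imwrite('pics/m1.png',a)
E
```

```text
time_s: 2.7
ee_pos: [0.5208, 0.2485, 0.1175]
orientation: [3.141, 0.001, -3.141]
force: [0.4, -0.5, 0.5]
grip_width: 0.0854
grip_force: 0.0
```

View pics/m1.png

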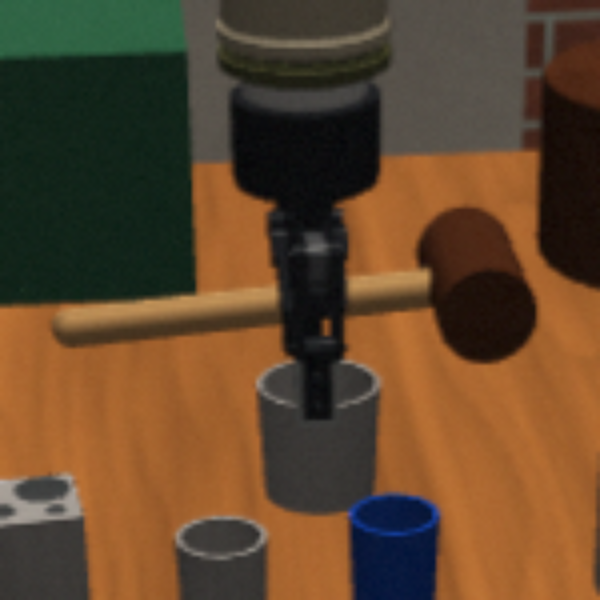

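The gripper straddles the middle beaker, with the near fingertip at crop (318,417), which is image (314.5,184). I correct the small offset and compute the tip height.

```bash
python3 - <<'E'
from h import *
for z in(.03,.04,.05,.06): print(z,cast('side',[(314.5,184.2)],z)[0].round(3))
E
python3 -m pendant '0 0 0 -0.02 -0.04 0.03 1;0 0 0 0 0 0 1;0 0 0 0 0 0 1'
```

```text
0.03 [0.527 0.273 0.03 ]
0.04 [0.525 0.251 0.04 ]
0.05 [0.523 0.229 0.05 ]
0.06 [0.522 0.208 0.06 ]
time_s: 3.1
ee_pos: [0.5236, 0.2417, 0.1122]
orientation: [3.141, 0.0, 3.141]
force: [-0.1, 1.2, 0.7]
grip_width: 0.0854
grip_force: 0.0
```

```bash
python3 -m pendant '0 0 0 0 0 0.08 1;0 0 0 0 0 0 0.6;0 0 0 0 0 0 0.5;0 0 0 0 0 0 0.4;0 0 0 0 0 0 0.4;0 0 0 0 0 0 0.4;0 0 0 0 0 0 0.4;0 0 0 0 0 0 0.4' 40
```

```text
time_s: 3.9
ee_pos: [0.5233, 0.2421, 0.0999]
orientation: [3.141, 0.0, -3.141]
force: [-0.2, 0.5, -1.9]
grip_width: 0.0641
grip_force: 44.2
```

```bash
python3 -m pendant '0 0 0 0 0 -0.05 0.4;0 0 0 0 0 -0.1 0.4;0 0 0 0 0 -0.2 0.4;0 0 0 0 0 -0.2 0.4;0 0 0 0 0 -0.2 0.4;0 0 0 0 0 -0.12 0.4;0 0 0 0 0 0 0.4;0 0 0 0 0 0 0.4' && python3 -m pendant '0 0 0 0.01 -0.1 0 0.4;0 0 0 0.01 -0.2 0 0.4;0 0 0 0.01 -0.2 0 0.4;0 0 0 0.01 -0.2 0 0.4;0 0 0 0.01 -0.2 0 0.4;0 0 0 0.01 -0.2 0 0.4;0 0 0 0.01 -0.2 0 0.4;0 0 0 0.01 -0.2 0 0.4;0 0 0 0.01 -0.2 0 0.4;0 0 0 0.01 -0.2 0 0.4;0 0 0 0.01 -0.2 0 0.4;0 0 0 0.01 -0.2 0 0.4;0 0 0 0.01 -0.2 0 0.4;0 0 0 0.01 -0.2 0 0.4;0 0 0 0.01 -0.2 0 0.4;0 0 0 0.01 -0.2 0 0.4;0 0 0 0 -0.11 0 0.4;0 0 0 0 0 0 0.4;0 0 0 0 0 0 0.4;0 0 0 0 0 0 0.4'
python3 - <<'E'
from h import *
S=viewer.camera('side')
cv2.imwrite('pics/m2.png',cv2.resize(S[60:380,180:500],None,fx=1.8,fy=1.8))
T=viewer.camera('top');cv2.imwrite('pics/m2t.png',T)
E
```

```text
time_s: 4.7
ee_pos: [0.5233, 0.2421, 0.2309]
orientation: [3.141, 0.001, -3.141]
force: [0.3, -1.1, -2.4]
grip_width: 0.0637
grip_force: 44.5
time_s: 6.7
ee_pos: [0.4992, -0.2385, 0.2298]
orientation: [3.141, -0.001, -3.14]
force: [0.1, 0.0, -1.2]
grip_width: 0.0638
grip_force: 44.5
```

View pics/m2.png

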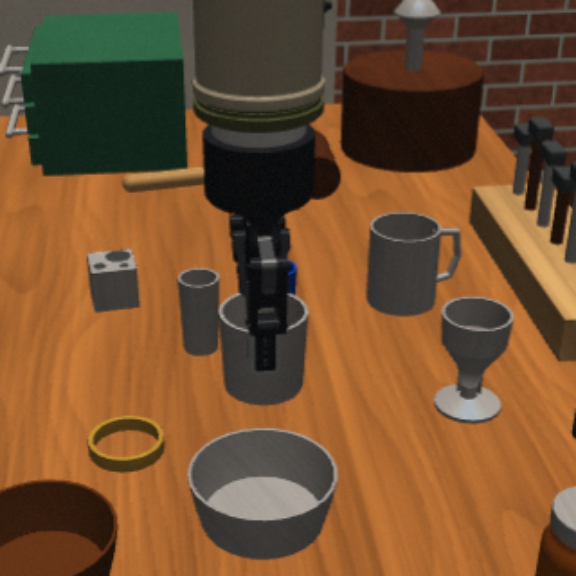

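The middle hangs upright at crop (263,345), right above the bowl, and the large is undisturbed. I lower it, slowly near the floor.

```bash
python3 -m pendant '0 0 0 -0.003 -0.008 0.1 0.4;0 0 0 0 0 0.2 0.4;0 0 0 0 0 0.2 0.4;0 0 0 0 0 0.15 0.4;0 0 0 0 0 0.08 0.4;0 0 0 0 0 0.04 0.4;0 0 0 0 0 0.02 0.4;0 0 0 0 0 0 0.4;0 0 0 0 0 0 0.4' && python3 -m pendant '0 0 0 0 0 0.015 0.4;0 0 0 0 0 0.01 0.4;0 0 0 0 0 0.01 0.4;0 0 0 0 0 0 0.4;0 0 0 0 0 0 0.4'
```

```text
time_s: 7.7
ee_pos: [0.5004, -0.2408, 0.1127]
orientation: [-3.141, 0.001, -3.141]
force: [0.2, 0.1, -1.0]
grip_width: 0.064
grip_force: 44.5
time_s: 8.2
ee_pos: [0.4999, -0.2406, 0.1066]
orientation: [3.141, -0.0, -3.141]
force: [0.0, 0.1, -1.0]
grip_width: 0.0636
grip_force: 44.6
```

```bash
python3 -m pendant '0 0 0 0 0 0.008 0.4;0 0 0 0 0 0.004 0.4;0 0 0 0 0 0 0.4;0 0 0 0 0 0 0.4'
```

```text
time_s: 8.6
ee_pos: [0.4999, -0.2406, 0.1048]
orientation: [3.142, 0.0, -3.141]
force: [0.7, -0.4, -1.6]
grip_width: 0.0642
grip_force: 44.6
```

```bash
python3 -m pendant '0 0 0 0 0 0.007 0.4;0 0 0 0 0 0.004 0.4;0 0 0 0 0 0 0.4;0 0 0 0 0 0 0.4'
```

```text
time_s: 9.0
ee_pos: [0.5001, -0.2407, 0.1043]
orientation: [3.141, 0.001, -3.142]
force: [-5.2, 2.9, 12.5]
grip_width: 0.0642
grip_force: 45.5
```

On the floor (12 N). I open only a little, because the fingers are inside the bowl, and go up.

```bash
python3 -m pendant '0 0 0 0 0 0 0.83;0 0 0 0 0 0 0.83;0 0 0 0 0 0 0.83;0 0 0 0 0 0 0.83' && python3 -m pendant '0 0 0 0 0 -0.05 0.83;0 0 0 0 0 -0.1 0.83;0 0 0 0 0 -0.2 0.83;0 0 0 0 0 -0.25 0.83;0 0 0 0 0 -0.25 0.83;0 0 0 0 0 0 0.6;0 0 0 0 0 0 0.6'
```

```text
time_s: 9.4
ee_pos: [0.4999, -0.2406, 0.103]
orientation: [3.142, -0.0, -3.141]
force: [-0.4, -0.2, 0.5]
grip_width: 0.071
grip_force: 0.0
time_s: 10.1
ee_pos: [0.5002, -0.2409, 0.2324]
orientation: [-3.141, 0.003, -3.142]
force: [-0.3, 0.1, -0.7]
grip_width: 0.0512
grip_force: 0.0
```

```bash
python3 -m pendant '0 0 0 0.022 0.1 0 0.68;0 0 0 0.025 0.194 0 0.68;0 0 0 0.025 0.194 0 0.68;0 0 0 0.025 0.194 0 0.68;0 0 0 0.025 0.194 0 0.68;0 0 0 0.025 0.194 0 0.68;0 0 0 0.025 0.194 0 0.68;0 0 0 0.025 0.194 0 0.68;0 0 0 0.025 0.194 0 0.68;0 0 0 0.026 0.194 0 0.68;0 0 0 0 0 0 0.68;0 0 0 0 0 0 0.68;0 0 0 0 0 0 0.68'
python3 - <<'E'
from h import *
T=viewer.camera('top');S=viewer.camera('side')
cv2.imwrite('pics/n3.png',cv2.resize(T[180:330,380:530],None,fx=4,fy=4));cv2.imwrite('pics/n3s.png',cv2.resize(S[140:390,200:450],None,fx=2.4,fy=2.4))
E
```

```text
time_s: 11.4
ee_pos: [0.4625, 0.0353, 0.2303]
orientation: [-3.141, -0.001, 3.141]
force: [0.2, -0.6, -0.0]
grip_width: 0.0585
grip_force: 0.0
```

View pics/n3s.png

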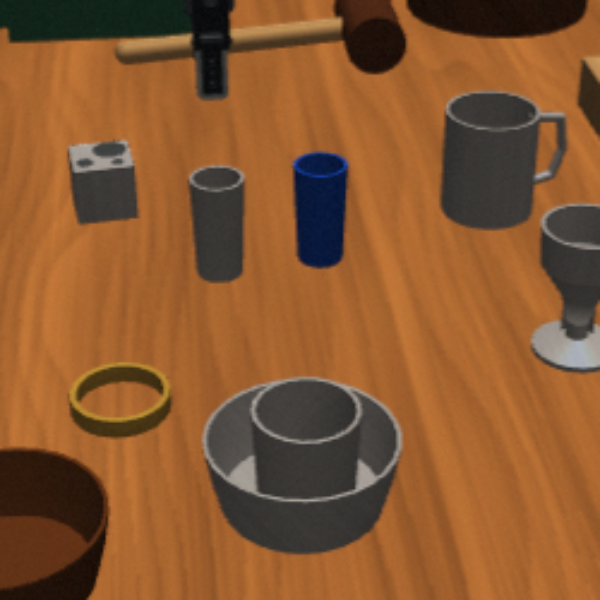

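The middle stands upright in the large, with its rim centre at crop (306,410), which is image (327.5,311). The fingertip is at crop (212,97), which is image (288,180). The small is at crop (218,225), undisturbed.

Run:
```python
from h import *
print('mid',cast('side',[(327.5,310.8)],.069)[0].round(4))
for z in(.15,.16,.17,.18): print(z,cast('side',[(288.3,180.4)],z)[0].round(3))
T=viewer.camera('top')
print('large',rim('top',T,(449,230),.048,.06))
g=cv2.cvtColor(T,cv2.COLOR_BGR2GRAY)[200:300,400:500]
c=cv2.HoughCircles(cv2.resize(g,None,fx=4,fy=4,interpolation=cv2.INTER_CUBIC),cv2.HOUGH_GRADIENT,1,20,param1=120,param2=25,minRadius=62,maxRadius=78)
for q in (c[0][:3] if c is not None else []): print(q, cast('top',[(q[0]/4+400,q[1]/4+200)],.069)[0].round(4))
```

```text
mid [ 0.5031 -0.2417  0.069 ]
0.15 [0.463 0.032 0.15 ]
0.16 [0.462 0.01  0.16 ]
0.17 [ 0.461 -0.012  0.17 ]
0.18 [ 0.461 -0.035  0.18 ]
large (array([ 0.4991, -0.2397]), 'r', np.float64(0.0588), 'want', 0.06, 'rms', 0.0006, (418, 220, 63, 61))
[207.5 188.5  64.4] [ 0.4993 -0.24    0.069 ]
```

```bash
python3 -m pendant '0 0 0 -0.003 0.005 0.1 0.68;0 0 0 0 0 0.2 0.68;0 0 0 0 0 0.2 0.68;0 0 0 0 0 0.1 0.68;0 0 0 0 0 0.047 0.68;0 0 0 0 0 0 0.68;0 0 0 0 0 0 0.2;0 0 0 0 0 0 0.2;0 0 0 0 0 0 0.2;0 0 0 0 0 0 0.2;0 0 0 0 0 0 0.2' 35
python3 - <<'E'
from h import *
S=viewer.camera('side')
cv2.imwrite('pics/n4.png',cv2.resize(S[150:270,230:350],None,fx=5,fy=5))
E
```

```text
time_s: 12.65
ee_pos: [0.4641, 0.037, 0.1348]
orientation: [3.141, 0.003, -3.142]
force: [0.5, -1.1, 7.2]
grip_width: 0.0406
grip_force: 35.9
```

View pics/n4.png

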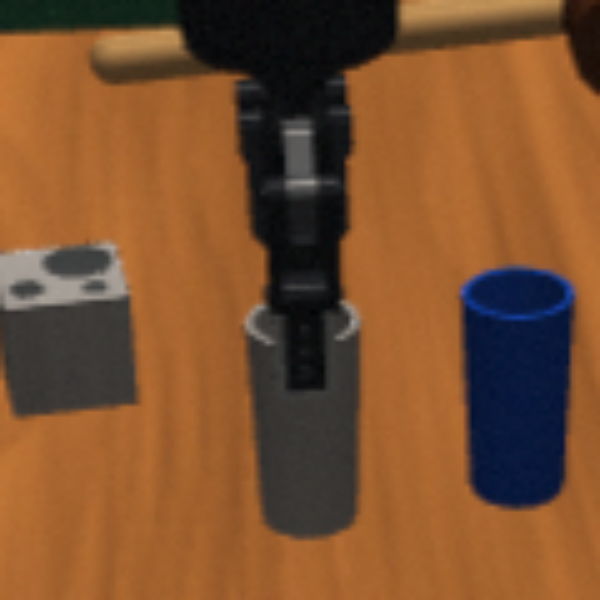

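The small is gripped centred. The fingertip is at crop (305,388), about 18 mm below the near rim at crop y 343, which is less than the 23 mm available above the middle's rim. I lift and carry.

```bash
python3 -m pendant '0 0 0 0 0 -0.05 0.2;0 0 0 0 0 -0.1 0.2;0 0 0 0 0 -0.2 0.2;0 0 0 0 0 -0.2 0.2;0 0 0 0 0 -0.2 0.2;0 0 0 0 0 -0.12 0.2;0 0 0 0 0 0 0.2' && python3 -m pendant '0 0 0 -0.02 -0.1 0 0.2;0 0 0 -0.02 -0.17 0 0.2;0 0 0 -0.02 -0.17 0 0.2;0 0 0 -0.02 -0.17 0 0.2;0 0 0 -0.02 -0.17 0 0.2;0 0 0 -0.02 -0.17 0 0.2;0 0 0 -0.02 -0.17 0 0.2;0 0 0 -0.02 -0.17 0 0.2;0 0 0 -0.02 -0.17 0 0.2;0 0 0 -0.02 -0.17 0 0.2;0 0 0 -0.02 -0.17 0 0.2;0 0 0 -0.02 -0.05 0 0.2;0 0 0 0 0 0 0.2;0 0 0 0 0 0 0.2;0 0 0 0 0 0 0.2'
python3 - <<'E'
from h import *
S=viewer.camera('side')
cv2.imwrite('pics/n5.png',cv2.resize(S[120:380,200:460],None,fx=2.3,fy=2.3))
E
```

```text
time_s: 13.4
ee_pos: [0.464, 0.0372, 0.2669]
orientation: [3.14, 0.004, -3.141]
force: [-0.1, -0.1, -1.8]
grip_width: 0.0406
grip_force: 35.7
time_s: 14.9
ee_pos: [0.4992, -0.2391, 0.2638]
orientation: [3.141, -0.0, -3.14]
force: [0.6, 0.1, -1.6]
grip_width: 0.0405
grip_force: 35.7
```

View pics/n5.png

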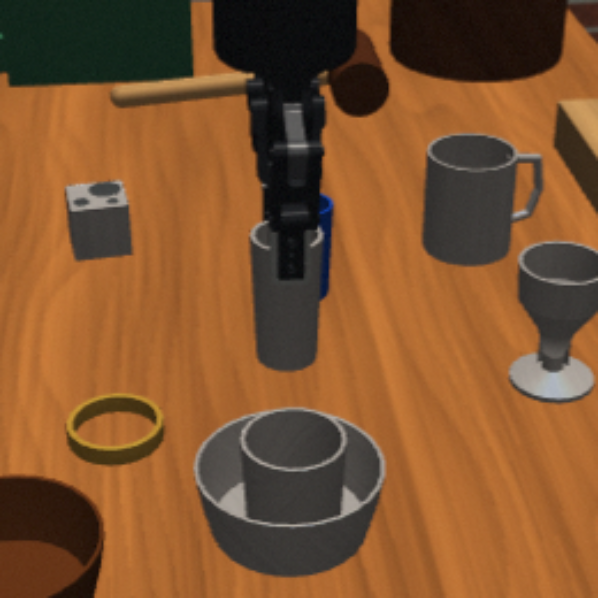

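The small hangs upright at crop (286,300), above the middle's rim centre (294,440), with a residual of about 2 mm in x. Now lowering.

```bash
python3 -m pendant '0 0 0 -0.012 -0.01 0.08 0.2;0 0 0 0 0 0.15 0.2;0 0 0 0 0 0.15 0.2;0 0 0 0 0 0.15 0.2;0 0 0 0 0 0.12 0.2;0 0 0 0 0 0.06 0.2;0 0 0 0 0 0.03 0.2;0 0 0 0 0 0.015 0.2;0 0 0 0 0 0 0.2;0 0 0 0 0 0 0.2'
```

```text
time_s: 15.95
ee_pos: [0.5013, -0.2421, 0.1516]
orientation: [-3.141, 0.001, -3.141]
force: [1.0, -0.1, -0.7]
grip_width: 0.0407
grip_force: 35.7
```

```bash
python3 -m pendant '0 0 0 0 0.01 0.012 0.2;0 0 0 0 0 0.012 0.2;0 0 0 0 0 0.008 0.2;0 0 0 0 0 0 0.2;0 0 0 0 0 0 0.2'
```

```text
time_s: 16.45
ee_pos: [0.5009, -0.2405, 0.1461]
orientation: [3.142, -0.0, -3.141]
force: [-0.4, -0.3, -1.0]
grip_width: 0.0405
grip_force: 35.7
```

```bash
python3 -m pendant '0 0 0 0 0 0.008 0.2;0 0 0 0 0 0.004 0.2;0 0 0 0 0 0 0.2;0 0 0 0 0 0 0.2'
```

```text
time_s: 16.85
ee_pos: [0.5013, -0.2406, 0.145]
orientation: [3.142, 0.001, -3.141]
force: [-0.8, -0.4, 5.4]
grip_width: 0.0405
grip_force: 36.2
```

Contact at the expected height (0.145). I release, rise, and check.

```bash
python3 -m pendant '0 0 0 0 0 0 0.6;0 0 0 0 0 0 0.65;0 0 0 0 0 0 0.65;0 0 0 0 0 0 0.65' && python3 -m pendant '0 0 0 0 0 -0.05 0.65;0 0 0 0 0 -0.1 0.65;0 0 0 0 0 -0.2 0.65;0 0 0 0 0 -0.25 0.65;0 0 0 0 0 -0.25 0.65;0 0 0 0 0 0 0.65;0 0 0 0 0 0 0.65;0 0 0 0 0 0 0.65'
python3 - <<'E'
from h import *
S=viewer.camera('side')
cv2.imwrite('pics/n6.png',cv2.resize(S[180:400,200:460],None,fx=2.5,fy=2.5))
E
```

```text
time_s: 17.25
ee_pos: [0.5009, -0.2404, 0.1442]
orientation: [3.142, -0.0, -3.141]
force: [0.3, -0.0, -0.5]
grip_width: 0.0559
grip_force: 0.0
time_s: 18.05
ee_pos: [0.5006, -0.2403, 0.2714]
orientation: [3.141, -0.001, -3.141]
force: [-0.2, 0.2, -0.5]
grip_width: 0.0555
grip_force: 0.0
```

View pics/n6.png

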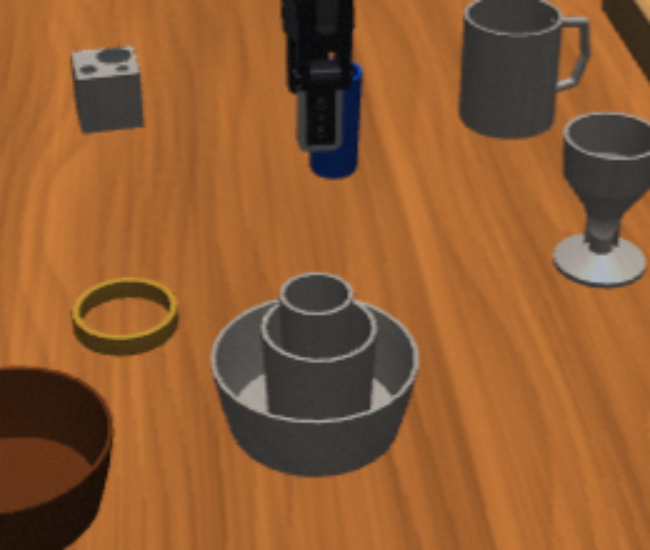

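The nest is upright and centred, with rims at crop (316,293), (319,330) and (315,360). The gripper is clear and the tankard has not moved.

```bash
python3 -c "
from rig import robot
print(robot.close_job())"
```

```text
the job is handed in; nothing more can be done
None
```

The job is handed in after about 18 s: the small beaker stands in the middle one and the middle one in the wide one, all upright in the last side view, each lowered to contact before release, with the tankard where it stood; the hand-in returned no verdict.

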